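# Clear the pulley face and seat the keyed shaft

## Task

With the scraper block, wipe the three steel chips off the pulley's face into the tray beside it, then set the scraper down on the bench. Lift the keyed shaft out of the rack by its tang and push it into the pulley's bore, turning it until the key slips into the keyway, and keep pushing against the spring until the flange is fully home on the pulley's face. Finish while still gripping the shaft and pressing it home; do not touch the chips with the gripper, and leave the other things on the bench where they are.

Things in the scene. Friction and masses are not known exactly. Their poses are not given: they have to be found in the camera images.
- jig: Fixed jig around the pulley: a steel chip tray on one side and two low blue clamp blocks (reaching 103 mm from the axis along y, up to 43 mm high) at the rim. Origin on the bench at the pulley's axis; x points horizontally from the pulley's axis to the tray, z up.
- tray_in (a point): Middle of the chip tray's open floor, 113 mm from the pulley's axis along the jig's x. The tray has no wall on the pulley's side: it begins under the rim and ends 155 mm from the axis; 170 mm wide along the jig's y. Floor 3 mm, walls 20 mm high, 3 mm thick.
- pulley: Plain aluminium belt pulley lying flat, fixed, 150 mm diameter, 55 mm high. Origin on its axis at bench level, z up. In its middle a through bore, 26 mm diameter, with one keyway: a slot 10 mm wide reaching to 20 mm from the axis along the pulley's +x, over the full height. The keyway points roughly (within 0.7 rad) to the robot.
- bore_mouth (a point): Centre of the bore at the pulley's upper face, 55 mm above the bench; axes as the pulley's.
- plunger (a joint): Spring plunger in the bore, travel in m: 0 untouched, its top 33 mm below the pulley's face; grows as it is pressed. It pushes back with 5 N at 0, rising to 11 N at 0.012, where a fully seated shaft holds it. It lifts the shaft 12 mm again if that is let go.
- shaft: Steel keyed shaft, about 0.35 kg, hanging upright in the rack. Origin: centre of the flange's underside, z up. Flange 84 mm diameter, 10 mm thick above the origin, with one lug on its rim (10 mm wide, to 52 mm from the axis) along +x, in line with the key below. The lug points roughly (within 0.7 rad) to the robot. Seated: origin at bore_mouth, x along the pulley's x.
- shaft_tip (a point): Centre of the shaft's lower end, 45 mm below the flange. The shaft is round, 24 mm diameter, its last 7 mm tapered to 18 mm. The key, 8 mm wide, stands out to 18 mm from the axis along the shaft's +x and runs from the flange 28 mm down, so the lowest 17 mm are plain and enter the bore before the key meets the pulley's face.
- shaft_tang (a point): Top centre of the shaft's tang, the flat block to grip: 44 mm long along the shaft's x, 14 mm thick along y, 36 mm tall, from the flange's top (10 mm above the shaft's origin) to this point (46 mm above it).
- rack: Fixed wooden block, 100 x 100 mm, 60 mm high, with a square hole of 44 mm in its middle in which the shaft hangs, flange on top. Origin at the centre of its underside. It stands either left or right of the pulley, the scraper on the other side.
- scraper: Loose scraper block standing upright, 0.15 kg, 65 mm tall. Origin at the centre of its underside, z up. The grey lower part (lip) is 100 mm long along y, 20 mm thick along x, 25 mm tall; above it the wooden handle, 70 mm along y and 26 mm thick along x, to 65 mm high.
- chip1: Loose dark steel chip, 18 x 10 mm, 4 mm thick with an 8 mm high step at one end. Origin at the centre of its underside. At first it lies on the pulley's face, on the half nearer to the tray, 34 to 54 mm from the pulley's axis along the jig's x.
- chip2: Loose dark steel chip, 18 x 10 mm, 4 mm thick with an 8 mm high step at one end. Origin at the centre of its underside. At first it lies on the pulley's face, on the half nearer to the tray, 34 to 54 mm from the pulley's axis along the jig's x.
- chip3: Loose dark steel chip, 18 x 10 mm, 4 mm thick with an 8 mm high step at one end. Origin at the centre of its underside. At first it lies on the pulley's face, on the half nearer to the tray, 34 to 54 mm from the pulley's axis along the jig's x.
- spray_can: Red spray can, 52 mm diameter, 105 mm tall, upright. A bystander, to be left alone; origin at its underside.
- jar: Glass jar, 60 mm diameter, 80 mm tall, upright. A bystander, to be left alone; origin at its underside.
- wrench: Wrench lying flat on the far part of the bench. A bystander, to be left alone; origin at its underside.
- screwdriver: Screwdriver lying on the bench at the left. A bystander, to be left alone; origin at its underside.
- bearing: Bearing ring, 52 mm diameter, 14 mm tall, lying near the robot. A bystander, to be left alone; origin at its underside.
- collar: Dark steel collar, 40 mm diameter, 18 mm tall, lying near the robot. A bystander, to be left alone; origin at its underside.
- hammer: Hammer lying on the bench at the right. A bystander, to be left alone; origin at its underside.
There are look-alikes about, which are no part of the job. Leave any turquoise or white look-alike of the scraper alone.

How it is judged (in metres and radians):
On the way, in this order (a step that is already met when the one before it is completed fails the run):
1. all three chips have been wiped off the pulley's face and lie in the tray, while the scraper is in the gripper (x of chip1 in the frame of jig between 0.05 and 0.156 m and y of chip1 in the frame of jig between -0.086 and 0.086 m and height (world z) of each of chip1, chip2, chip3 below 0.03 m and x of chip2 in the frame of jig between 0.05 and 0.156 m and y of chip2 in the frame of jig between -0.086 and 0.086 m and x of chip3 in the frame of jig between 0.05 and 0.156 m and y of chip3 in the frame of jig between -0.086 and 0.086 m and contact force between the fingers and scraper above 0.5 N), for 0.2 s.
2. the scraper has been set down and let go (height (world z) of scraper below 0.03 m and linear speed of scraper below 0.03 m/s and contact force between the fingers and scraper below 0.1 N), for 0.2 s.
3. the gripped shaft's key has slipped into the keyway (horizontal distance between shaft and pulley below 0.004 m and angle between the x axis of shaft and the x axis of pulley, either way round below 0.15 rad and angle between shaft's own z axis and vertical below 0.06 rad and contact force between the fingers and shaft above 2 N and z of shaft in the frame of pulley below 0.076 m), for 0.1 s.
At the end, for the whole second after the job is handed in: The shaft is held in the gripper (finger force over 2 N) with its flange within 2.5 mm of the pulley's face, within 4 mm of the axis, upright within 0.06 rad, key in the keyway (0.15 rad), the plunger pressed by more than 9 mm; the chips lie in the tray and the scraper rests on the bench, released (all of step 2 and horizontal distance between shaft and pulley below 0.004 m and angle between the x axis of shaft and the x axis of pulley, either way round below 0.15 rad and angle between shaft's own z axis and vertical below 0.06 rad and contact force between the fingers and shaft above 2 N and z of shaft in the frame of pulley below 0.0575 m and value of joint plunger above 0.009 m and x of chip1 in the frame of jig between 0.05 and 0.156 m and y of chip1 in the frame of jig between -0.086 and 0.086 m and height (world z) of each of chip1, chip2, chip3 below 0.03 m and x of chip2 in the frame of jig between 0.05 and 0.156 m and y of chip2 in the frame of jig between -0.086 and 0.086 m and x of chip3 in the frame of jig between 0.05 and 0.156 m and y of chip3 in the frame of jig between -0.086 and 0.086 m); the arm keeps its last pose, push and grip.
It fails at once if the gripper touches a chip (contact force between any of the arm, the fingers and chip1 above 0.5 N or contact force between any of the arm, the fingers and chip2 above 0.5 N or contact force between any of the arm, the fingers and chip3 above 0.5 N).
It fails at once if the shaft strikes a chip (contact force between shaft and chip1 above 0.5 N or contact force between shaft and chip2 above 0.5 N or contact force between shaft and chip3 above 0.5 N).
It fails at once if a bystander is moved by more than 40 mm (distance of any of spray_can, jar, wrench, screwdriver, bearing, collar, hammer from where it was at the start of the episode above 0.04 m).
It also fails if it takes over 67 s, if anything falls off the work surface, if the arm or the gripper's body presses on something with over 40 N, if the wrist force passes 120 N, or if a joint passes its speed limit or range.

## Robot

A 7-joint arm with a two-finger parallel gripper is mounted at the origin on the work surface. World frame = base frame: x ahead of the robot, y to its left, z up, the work surface at z = 0. Lengths are in mm, angles in rad, forces in N, time in s.
With the tool pointing down it reaches from about 400 to 925 mm from the base axis. Payload 4.1 kg.
Tool frame: the origin (TCP) lies midway between the tips of the shut fingers; the grasp point (between the pads) lies 19 mm behind it; z points along the fingers, y is the line along which they close (so a half turn about z gives the same grasp; the last joint's range is limited). The gripper opens to 85 mm and grips with 20 to 120 N. Pads are 22 mm wide; open, the fingers measure 114 mm over their backs; the gripper's body (76 mm by 85 mm) begins 54 mm behind the grasp point. The pads swing forward as they close: fully open they stand 13 mm farther back than shut.
Start: joints at [-1.414, 0.398, 0.045, 1.537, -0.019, 1.207, -0.051], TCP at [164.439, 628.891, 231.347] pointing down, gripper open.
Joint ranges: [-2.82, 2.82], [-0.49, 2.23], [-1.37, 1.46], [0, 2.46], [-1.36, 4.5], [0.23, 2], [-2.94, 2.94]. Speed limits (rad/s): [2.57, 2.57, 3.14, 3.14, 3.14, 3.14, 3.14].

## Interface

Orientations are given as a unit quaternion [w, x, y, z].
In Python, from bench import env, eyes, job gives the robot as it stands. The module is installed in compiled form; this text tells all that it offers.
- The arm moves only by the tool jog_arm, never from a script. Its argument "rows" is one flat list of numbers, 7 for each row, row after row: the opening, from 0 (shut) to 1 (fully open), then the shift along the tool's x, y, z in cm, then the turn, a rotation vector about the tool's x, y, z in rad. A call has 1 to 12 rows; each row is the pose to reach, as a shift and turn from the pose commanded when the call began, along the tool's axes at that moment; what a row does not reach only later rows make up. A row lasts 1/12 s, in which the tool goes at most 41.7 mm and 7.16 degrees, less where a joint would pass 70% of its speed; a pose out of reach is approached as far as the arm can. A call with a gripper value outside its range is refused whole. The fingers move at their own pace and stop on an object; "newtons" is the grip in N (left out, the last holds). Time passes only in rows, so rows that repeat a pose let the fingers close. It gives the time, the measured TCP pose, the force, the opening and the grip force at its end, in the units of the state.
- env.state(): the state, without advancing time (a new reading comes with each control period).
- eyes.capture(name): name is "side" or "top"; returns a dict with "frame" (384x512x3 uint8, red, green, blue), "vfov" (degrees; the focal length in pixels is half the picture's height over the tangent of half this angle, whatever the lens; pixels are square), "cx", "cy" (the principal point, pixels), "rvec" (rotation vector, rad) and "tvec" (3), from world to camera coordinates, as OpenCV has them. Camera axes: x right, y down, z forward; pixel columns grow to the right and rows downward; lengths in mm; the calibration is good to about 2 mm. A picture is of the moment at which its call begins. There is no depth.
- job.close_job(): hands the job in; it is judged then, once.
The state is a dict: "clock": time; "joints": joint angles; "joint_velocities": joint speeds; "tau": joint torques, N m; "eef_pos": TCP position; "tcp_rot": TCP orientation; "force": force on the tool from outside, world axes, zero at the start; "ft_torque": the same for the moment, N m; "opening": finger opening in mm; "grip_force": force on a finger pad.
Only numpy, scipy, OpenCV 4.12 (cv2) and the standard library are available. Lean on these libraries where they do the work, as an engineer would, in place of code of your own. Each camera call takes 0.05 s, during which the arm holds its last target. There are 200 camera calls.

## Working session

There is one attempt and no reset: what is moved stays moved. The work goes in short steps, Python scripts to look and compute and a tool call to move; the robot and the scene stay as the last step left them, time stands still between calls to the robot, and variables do not carry over. Pictures are saved under pics/ and viewed, at most 10 in all, crops included, and the job is handed in when it is done.

Besides the shell and the picture viewer there is one more tool, called as name(argument=value, ...) on one line, values as JSON. jog_arm: Moves the arm, as the interface text tells. Its arguments: {"type":"object","properties":{"rows":{"type":"array","items":{"type":"number"}},"newtons":{"type":"number"}},"required":["rows"]}

```bash
mkdir -p pics
cat > h.py <<'E'
import numpy as np, cv2, pickle
from bench import env, eyes, job
from scipy.spatial.transform import Rotation as R
def cap(n):
    c=eyes.capture(n); f=c["frame"].shape[0]/2/np.tan(np.radians(c["vfov"])/2)
    c["K"]=np.array([[f,0,c["cx"]],[0,f,c["cy"]],[0,0,1]]); c["R"]=cv2.Rodrigues(np.array(c["rvec"],float))[0]; c["t"]=np.array(c["tvec"],float).ravel()
    return c
def plane(c,uv,z):
    uv=np.atleast_2d(np.array(uv,float)); d=np.c_[uv,np.ones(len(uv))]@np.linalg.inv(c["K"]).T@c["R"]; o=-c["R"].T@c["t"]
    return o+d*((z-o[2])/d[:,2])[:,None]
def proj(c,P):
    q=np.atleast_2d(P)@c["R"].T+c["t"]; q=q@c["K"].T; return q[:,:2]/q[:,2:]
def save(c,name,box=None,s=1):
    im=c["frame"][:,:,::-1]
    if box: im=im[box[1]:box[3],box[0]:box[2]]
    cv2.imwrite("pics/"+name,cv2.resize(im,None,fx=s,fy=s,interpolation=cv2.INTER_CUBIC))
E
python3 - <<'E'
from h import *
s=env.state(); print({k:np.round(v,3) for k,v in s.items()})
for n in("top","side"):
    c=cap(n); pickle.dump(c,open(n+"0.pkl","wb")); print(n,c["K"],-c["R"].T@c["t"],c["R"]); save(c,n+"0.png",None,1.5)
E
```

```text
{'clock': np.float64(0.0), 'joints': array([-1.414,  0.399,  0.045,  1.538, -0.019,  1.207, -0.051]), 'joint_velocities': array([-0.002,  0.   , -0.   , -0.001, -0.001,  0.   , -0.   ]), 'tau': array([ 0.0000e+00, -4.7512e+01,  1.3650e+00, -2.5422e+01,  1.2000e-02,
        1.0000e-02, -0.0000e+00]), 'eef_pos': array([164.316, 628.246, 230.272]), 'tcp_rot': array([-0.   ,  0.128,  0.992, -0.001]), 'force': array([0.325, 0.551, 0.652]), 'ft_torque': array([-0.008, -0.021,  0.   ]), 'grip_force': np.float64(0.0), 'opening': np.float64(85.828)}
top [[491.36783201   0.         259.26217001]
 [  0.         491.36783201 188.30528633]
 [  0.           0.           1.        ]] [3.93776998e+02 1.08263982e+00 1.62534605e+03] [[-2.38126400e-04 -9.99953804e-01  9.60904379e-03]
 [-9.95642200e-01 -6.59016692e-04 -9.32532892e-02]
 [ 9.32553138e-02 -9.58937557e-03 -9.95596048e-01]]
side [[376.85688459   0.         259.24852032]
 [  0.         376.85688459 192.03013261]
 [  0.           0.           1.        ]] [231.09685865 631.30953293 912.23252742] [[-0.89664206 -0.44244023 -0.0167232 ]
 [-0.32573173  0.68476354 -0.6519185 ]
 [ 0.29988641 -0.57909027 -0.75810461]]
```

View pics/top0.png

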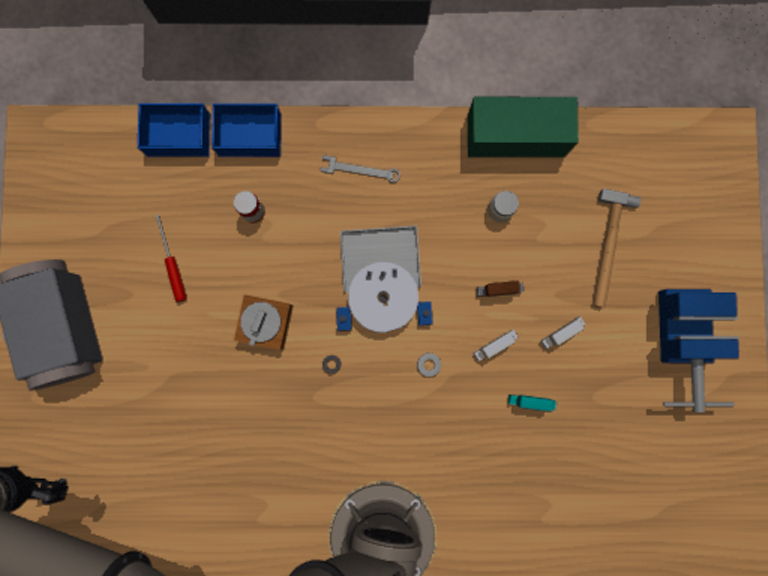

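View pics/side0.png

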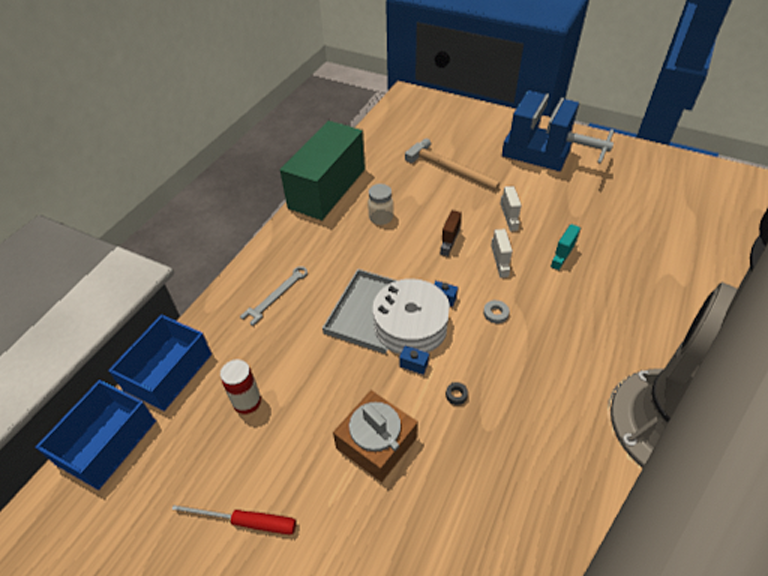

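Both views show the same layout, in picture pixels of the 1.5x views. The pulley is at (383,297) in top, the tray is above it (+x), the rack and shaft are at (262,322), and three chips are at about (382,275).

Scraper candidates in top:
- dark brown/grey at (500,289)
- white at (496,346)
- white at (563,333)
- turquoise at (532,403)

Only the one at (500,289) has a wooden-brown handle on a grey lip, so I'll confirm it in a crop.

Run:
```python
from h import *
t=pickle.load(open("top0.pkl","rb")); s=pickle.load(open("side0.pkl","rb"))
def cr(c,x0,y0,w,h,W,H): return cv2.resize(c["frame"][y0:y0+h,x0:x0+w,::-1],(W,H),interpolation=cv2.INTER_CUBIC)
a=np.vstack([np.hstack([cr(t,310,180,50,37,400,296),cr(t,215,145,80,59,400,296)]),np.hstack([cr(s,280,130,50,37,400,296),cr(t,150,190,50,37,400,296)])])
cv2.imwrite("pics/comp.png",a)
```

```text
(no output)
```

View pics/comp.png

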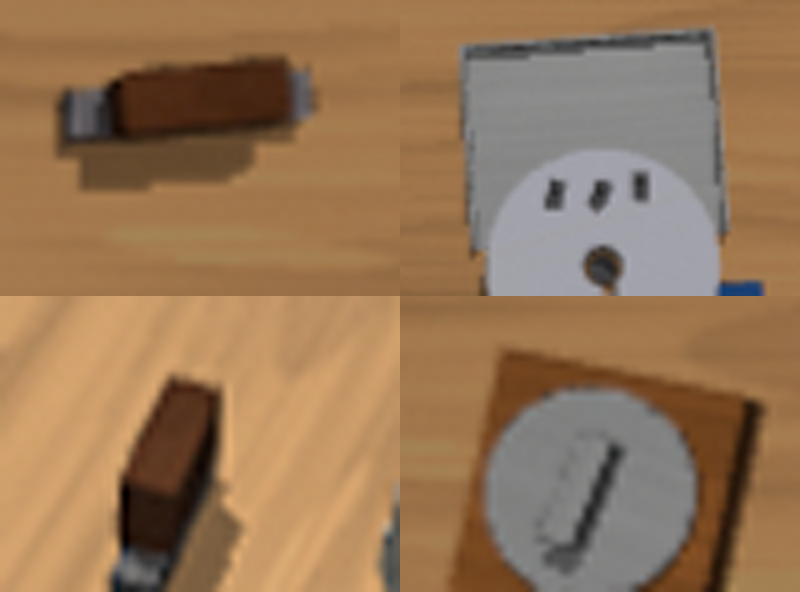

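The crop confirms it: a dark wooden handle on a grey lip, at top pixel (336,192) unscaled. The crop also shows the bore at (256,198) with its keyway pointing down-right, and the lug down-left on the flange. Next I'll measure these.

```bash
cat > m.py <<'E'
from h import *
def comp(m,near):
    n,l,st,ce=cv2.connectedComponentsWithStats(m.astype(np.uint8)); 
    i=1+np.argmin([np.hypot(*(ce[k]-near))+(1e3 if st[k,4]<15 else 0) for k in range(1,n)]); return l==i
def cont(m): return max(cv2.findContours(m.astype(np.uint8),cv2.RETR_EXTERNAL,cv2.CHAIN_APPROX_NONE)[0],key=cv2.contourArea)
def circ(P):
    A=np.c_[2*P[:,:2],np.ones(len(P))]; b=(P[:,:2]**2).sum(1)
    for _ in range(5):
        x=np.linalg.lstsq(A,b,rcond=None)[0]; r=np.sqrt(x[2]+x[0]**2+x[1]**2); e=abs(np.hypot(A[:,0]/2-x[0],A[:,1]/2-x[1])-r); k=e<=np.quantile(e,.85); A=A[k];b=b[k]
    return x[:2],r,e[k].mean()
E
python3 - <<'E'
from m import *
t=pickle.load(open("top0.pkl","rb")); s=pickle.load(open("side0.pkl","rb"))
for n,c,near,fn,sc in(("top",t,(255,198),(173,215),(336,192)),("side",s,(274,208),(248,285),(301,153))):
    f=c["frame"]; h=cv2.cvtColor(f,cv2.COLOR_RGB2HSV); 
    for nm,q in(("pul",(near[0]+8,near[1]+8)),("fl",fn),("sc",sc),("fl2",(fn[0]-8,fn[1]))): print(nm,f[q[1],q[0]],h[q[1],q[0]])
    print("tray",f[170,255] if n=="top" else f[208,237])
    print("woodrack",f[235,168] if n=="top" else f[300,248])
    # pulley
    b=f.astype(int); m=comp((b.min(2)>(160 if n=="top" else 150))&(h[...,1]<40),near)
    cn=cv2.convexHull(cont(m))[:,0]; P=plane(c,cn,55); print("pulley",circ(P),m.sum())
    br=(h[...,0]<15)&(h[...,1]>120)&(b.max(2)<130)
    m=comp(br,sc); cn=cont(m)[:,0]; print("scraper",cv2.minAreaRect(plane(c,cn,65)[:,:2].astype(np.float32)),m.sum())
    d=(b.max(2)<110); 
    m2=(b.max(2)<100)
    n_,l,st,ce=cv2.connectedComponentsWithStats(m2.astype(np.uint8))
    for k in range(1,n_):
        p=plane(c,ce[k],57)[0]; 
        if np.hypot(*(ce[k]-near))<35: print("dark",ce[k].round(1),st[k],p.round(1))
E
```

```text
pul [161 162 170] [117  14 170]
fl [104 104 103] [ 30   2 104]
sc [70 37 17] [ 11 193  70]
fl2 [127 128 127] [ 60   2 128]
tray [137 136 137]
woodrack [98 72 45]
pulley (array([5.12726429e+02, 5.92381385e-02]), np.float64(71.37331450072952), np.float64(0.09793071710549323)) 1354
scraper ((524.6954956054688, -255.55116271972656), (36.00712966918945, 74.31167602539062), 6.387251853942871) 208
dark [278.  176.5] [278 172   1  10  10] [578.8 -74.3  57. ]
dark [245.5 183.1] [244 181   4   5  14] [557.3  30.1  57. ]
dark [254.5 183.3] [253 181   4   6  15] [556.7   1.4  57. ]
dark [262.6 181.9] [262 180   3   5  11] [561.3 -24.9  57. ]
dark [279.  188.5] [279 186   1   6   6] [540.1 -77.3  57. ]
dark [229.  194.5] [229 194   1   2   2] [520.7  82.8  57. ]
dark [255.  197.6] [252 194   7   8  45] [ 5.109e+02 -5.000e-01  5.700e+01]
dark [281. 201.] [279 201   5   1   5] [499.9 -83.6  57. ]
dark [231.2 203.2] [231 202   2   3   4] [492.7  75.5  57. ]
dark [287. 202.] [287 202   1   1   1] [ 496.7 -102.8   57. ]
dark [224.2 209.6] [224 205   3  11  12] [472.4  97.7  57. ]
dark [280.3 214. ] [2
[... 1122 characters left out ...]
194   7  11  36] [445.5 -48.7  57. ]
dark [259.3 199.5] [257 197   6   6  20] [556.4   4.   57. ]
dark [273.9 204.9] [270 203  10   5  37] [509.   4.  57.]
dark [254.6 206.2] [252 204   7   5  20] [557.6  32.4  57. ]
dark [278.7 223.8] [251 214  48  17  75] [468.8  59.5  57. ]
dark [251. 220.] [251 220   1   1   1] [544.4  81.1  57. ]
dark [260.3 227.8] [252 222  17  10  22] [509.1  93.8  57. ]
dark [289.7 230.6] [284 226  12   9  14] [431.9  67.5  57. ]
dark [261. 233.] [258 231   7   4  10] [499.6 108.6  57. ]
dark [275.5 231. ] [275 231   2   1   2] [466.6  85.4  57. ]
dark [279.2 231.2] [278 231   4   2   5] [457.2  81.7  57. ]
dark [275.7 236.1] [273 234   6   5  24] [459.1 100.5  57. ]
```

```bash
python3 - <<'E'
from m import *
t=pickle.load(open("top0.pkl","rb")); s=pickle.load(open("side0.pkl","rb"))
print("scraper",plane(t,(335.5,192.1),65), "ends z25",plane(t,[(318.1,194),(349,190.5)],20))
for n,c,fn in(("top",t,(175,217)),("side",s,(248,285))):
    f=c["frame"]; h=cv2.cvtColor(f,cv2.COLOR_RGB2HSV); 
    m=np.zeros(f.shape[:2],bool); y,x=np.mgrid[:384,:512]
    m=(h[...,1]<45)&(h[...,2]>85)&(np.hypot(x-fn[0],y-fn[1])<28)
    m=comp(m,fn); mm=cv2.morphologyEx(m.astype(np.uint8),cv2.MORPH_CLOSE,np.ones((5,5)))
    P=plane(c,cont(mm)[:,0],70); C,r,e=circ(P); d=P[:,:2]-C; rr=np.hypot(*d.T); k=rr>r+4
    print(n,C,r,e,m.sum()); print("far",np.c_[rr[k],np.arctan2(d[k,1],d[k,0])].round(2).tolist())
    # keyway: dark comp around bore
    pc=(511.5,1.3)
    uv=np.c_[x.ravel(),y.ravel()]; Q=plane(c,uv,55); D=Q[:,:2]-pc; R_=np.hypot(*D.T)
    mm=(f.max(2).ravel()<(140 if n=="top" else 165))&(R_<24)
    print("keyway px",np.c_[D[mm].round(0),R_[mm].round(0),np.arctan2(D[mm,1],D[mm,0]).round(2)][R_[mm]>14].tolist(), "mean",D[mm].mean(0))
    # tray: edges
E
python3 - <<'E'
import sys; sys.path.insert(0,'.')
from h import *
import os
os.chdir('.'); t=pickle.load(open("top0.pkl","rb"))
# tray rim corners at z=20 from crop (scale 5, origin 215,145; panel x offset 400)
c=[(215+(u-400)/5,145+v/5) for u,v in((462,47),(712,32),(475,250),(726,232))]
P=plane(t,c,20)[:,:2]; print(P.round(1)); 
d=P[0]-P[1]; print("yaw from far edge",np.arctan2(-d[0],d[1])); 
for a,b in((0,2),(1,3)): d=P[a]-P[b]; print(np.arctan2(d[1],d[0]))
E
```

```text
scraper [[ 527.92642876 -257.30834092   65.        ]] ends z25 [[ 525.50349121 -207.47692187   20.        ]
 [ 537.09813481 -309.26707137   20.        ]]
top [456.65556947 257.34557474] 39.97876991172994 0.2152683480618902 517
far [[44.32, 2.69], [47.14, 2.72], [50.0, 2.74], [48.87, 2.8], [47.92, 2.87], [44.92, 2.85]]
keyway px [[5.0, -14.0, 15.0, -1.26], [1.0, -14.0, 15.0, -1.48], [-2.0, -14.0, 15.0, -1.7], [-5.0, -14.0, 15.0, -1.91], [-11.0, -8.0, 14.0, -2.53], [-11.0, -11.0, 16.0, -2.36], [-15.0, -2.0, 15.0, -3.03], [-15.0, -5.0, 15.0, -2.82], [-15.0, -8.0, 17.0, -2.64], [-15.0, -11.0, 19.0, -2.49], [-18.0, -8.0, 20.0, -2.72], [-18.0, -11.0, 21.0, -2.58]] mean [-1.83305372 -2.76347452]
side [455.6934391  261.75956914] 40.700466040767985 0.2053310228354162 783
far [[45.36, 2.69], [48.83, 2.7], [52.28, 2.7], [51.93, 2.77], [51.82, 2.84], [50.12, 2.87], [46.66, 2.88], [45.04, 2.92]]
keyway px [[-15.0, -5.0, 16.0, -2.83], [-18.0, -6.0, 19.0, -2.81], [-14.0, -0.0, 14.0, -3.13], [-17.0, -1.0, 17.0, -3.05], [-19.0, -3.0, 20.0, -3.0]] mean [-2.46261292  0.3137352 ]
[[656.5  90.8]
 [666.7 -74.4]
 [522.1  81.5]
 [534.  -83.1]]
yaw from far edge 0.061967067825778384
0.06901344442345207
0.06546309978096083
```

```bash
cat > g.py <<'E'
import sys; from h import *
# usage: g.py from(x,y,z,a) then targets ; a=world angle of tool y
def tool(c,t):
    d=np.array(t[:3])-c[:3]; a=c[3]; ex=np.array([-np.sin(a),np.cos(a),0])*-1*-1
    ey=np.array([np.cos(a),np.sin(a),0]); ex=np.array([np.cos(a+np.pi/2),np.sin(a+np.pi/2),0])
    return np.round(np.r_[d@ex/10,d@ey/10,-d[2]/10,-(t[3]-a)],3)
def meas():
    s=env.state(); M=R.from_quat(np.roll(s["tcp_rot"],-1)).as_matrix(); return np.r_[s["eef_pos"],np.arctan2(M[1,1],M[0,1])],M,s
E
python3 - <<'E'
from g import *
m,M,s=meas(); print(m,M.round(3))
c=(164.439,628.891,231.347,1.314)
print(tool(c,(420,330,200,0.9)),tool(c,(527.5,-257,120,0.105)))
E
```

```text
[164.30359602 628.30950339 230.37662186   1.31511132] [[-0.967  0.253 -0.   ]
 [ 0.253  0.967 -0.002]
 [-0.    -0.002 -1.   ]]
[-32.309 -22.418   3.135   0.414] [-57.616 -76.463  11.135   1.209]
```

jog_arm(rows=[1, -32.3, -22.4, 3.1, 0, 0, 0.414, 1, -32.3, -22.4, 3.1, 0, 0, 0.414, 1, -32.3, -22.4, 3.1, 0, 0, 0.414, 1, -32.3, -22.4, 3.1, 0, 0, 0.414, 1, -32.3, -22.4, 3.1, 0, 0, 0.414, 1, -32.3, -22.4, 3.1, 0, 0, 0.414, 1, -32.3, -22.4, 3.1, 0, 0, 0.414, 1, -32.3, -22.4, 3.1, 0, 0, 0.414, 1, -32.3, -22.4, 3.1, 0, 0, 0.414, 1, -32.3, -22.4, 3.1, 0, 0, 0.414])

```text
clock: 0.93
eef_pos: [423.8, 324.3, 199.9]
tcp_rot: [0.001, 0.332, 0.943, -0.001]
force: [0.9, -0.7, 0.7]
opening: 85.3
grip_force: 0.0
```

Run:
```python
from g import *
m,M,s=meas(); print(m.round(2),s["clock"],M[:,2])
c=(420,330,200,0.9)
print(tool(c,(527.5,-257,120,0.105)))
```

```text
[423.75 324.28 199.86   0.89] 0.9333 [ 0.00115068 -0.00303637 -0.99999473]
[-44.909 -39.299   8.      0.795]
```

jog_arm(rows=[1, -33.68, -29.47, 4, 0, 0, 0.596, 1, -33.68, -29.47, 4, 0, 0, 0.596, 1, -33.68, -29.47, 4, 0, 0, 0.596, 1, -33.68, -29.47, 4, 0, 0, 0.596, 1, -33.68, -29.47, 4, 0, 0, 0.596, 1, -33.68, -29.47, 4, 0, 0, 0.596, 1, -33.68, -29.47, 4, 0, 0, 0.596, 1, -33.68, -29.47, 4, 0, 0, 0.596, 1, -33.68, -29.47, 4, 0, 0, 0.596, 1, -33.68, -29.47, 4, 0, 0, 0.596, 1, -33.68, -29.47, 4, 0, 0, 0.596, 1, -33.68, -29.47, 4, 0, 0, 0.596])

```text
clock: 1.93
eef_pos: [500.8, -118.1, 160.2]
tcp_rot: [0.002, 0.596, 0.803, -0.002]
force: [-0.9, -0.6, 0.0]
opening: 85.3
grip_force: 0.0
```

Run:
```python
from g import *
m,M,s=meas(); print(m.round(2),s["clock"],M[:,2])
a=.9;ex=np.array([-np.sin(a),np.cos(a)]);ey=np.array([np.cos(a),np.sin(a)])
p=np.array([420,330])-336.8*ex-294.7*ey; c=(*p,160,.304); print(c)
print(tool(c,(527.5,-257,120,0.105)),tool(c,(527.5,-257,90,0.105)))
```

```text
[ 5.0076e+02 -1.1809e+02  1.6021e+02  2.9000e-01] 1.9333 [ 3.82396251e-04 -5.17615491e-03 -9.99986531e-01]
(np.float64(500.63604551317167), np.float64(-110.20467758077913), 160, 0.304)
[-14.811  -1.831   4.      0.199] [-14.811  -1.831   7.      0.199]
```

jog_arm(rows=[1, -14.81, -1.83, 6, 0, 0, 0.199, 1, -14.81, -1.83, 6, 0, 0, 0.199, 1, -14.81, -1.83, 6, 0, 0, 0.199, 1, -14.81, -1.83, 6, 0, 0, 0.199, 1, -14.81, -1.83, 6, 0, 0, 0.199, 1, -14.81, -1.83, 6, 0, 0, 0.199, 1, -14.81, -1.83, 6, 0, 0, 0.199, 1, -14.81, -1.83, 6, 0, 0, 0.199])

```text
clock: 2.6
eef_pos: [528.9, -254.5, 100.4]
tcp_rot: [-0.0, 0.668, 0.744, 0.001]
force: [-0.6, -0.0, -0.2]
opening: 85.4
grip_force: 0.0
```

Run:
```python
from g import *
m,M,s=meas(); print(m.round(2),s["clock"],M[:,2])
c=cap("side"); save(c,"s1.png",(250,90,400,202),5.3)
print(tool(m,(527.5,-257,20,0.105)))
```

```text
[ 5.2887e+02 -2.5446e+02  1.0038e+02  1.1000e-01] 2.6 [ 3.06625709e-04  1.43684403e-03 -9.99998921e-01]
[-2.370e-01 -1.640e-01  8.038e+00  3.000e-03]
```

View pics/s1.png

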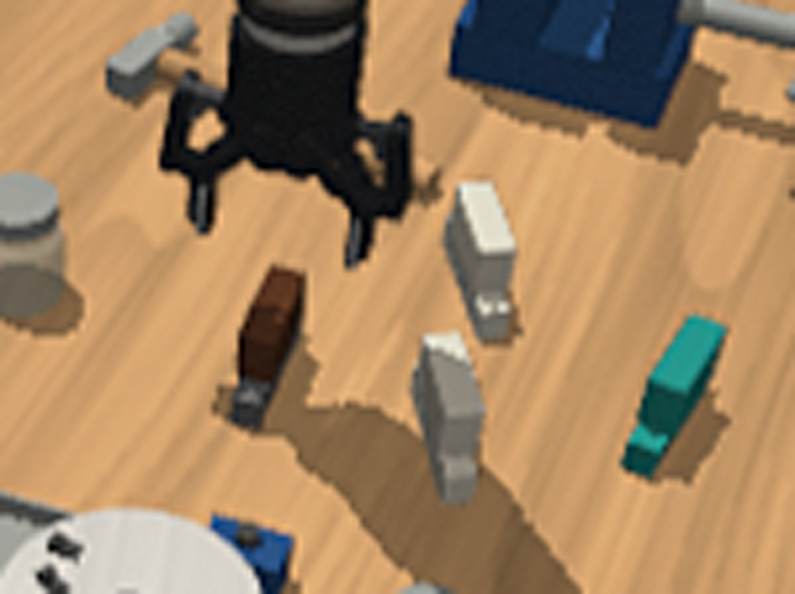

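The fingers, with tips at (203,225) and (355,260), straddle the brown scraper at (270,330), and the path down is clear. Descending now.

jog_arm(rows=[1, -0.2, -0.1, 4, 0, 0, 0, 1, -0.2, -0.1, 6, 0, 0, 0, 1, -0.2, -0.1, 8, 0, 0, 0, 1, -0.2, -0.1, 8, 0, 0, 0, 0, -0.2, -0.1, 8, 0, 0, 0, 0, -0.2, -0.1, 8, 0, 0, 0, 0, -0.2, -0.1, 8, 0, 0, 0, 0, -0.2, -0.1, 8, 0, 0, 0, 0, -0.2, -0.1, 8, 0, 0, 0, 0, -0.2, -0.1, 8, 0, 0, 0, 0, -0.2, -0.1, 8, 0, 0, 0, 0, -0.2, -0.1, 8, 0, 0, 0], newtons=50)

```text
clock: 3.65
eef_pos: [528.7, -258.7, 21.4]
tcp_rot: [0.001, 0.669, 0.744, 0.001]
force: [-0.2, 0.9, 6.5]
opening: 25.8
grip_force: 54.3
```

Run:
```python
from g import *
m,M,s=meas(); print(m.round(2),s["clock"],M[:,2],s["opening"],s["grip_force"],s["force"])
# jig frame yaw .065 at (511.5,1.3)
j=.065; J=lambda x,y:np.array([511.5+x*np.cos(j)-y*np.sin(j),1.3+x*np.sin(j)+y*np.cos(j)])
z=m[2]
a=.065
for t in((*J(-30,0),z+100,a),(*J(-2,0),z+100,a),(*J(-2,0),z+57,a)): print(tool(m,t),t)
```

```text
[ 5.2866e+02 -2.5874e+02  2.1440e+01  1.1000e-01] 3.65 [ 2.10337772e-03 -1.17690648e-04 -9.99997781e-01] 25.822768223962665 54.342160820961 [-0.22153601  0.90077877  6.50063028]
[ 26.163  -1.948 -10.      0.041] (np.float64(481.56335268986095), np.float64(-0.6486271650434781), np.float64(121.44174578817268), 0.065)
[ 26.048   0.849 -10.      0.041] (np.float64(509.5042235126574), np.float64(1.170091522330435), np.float64(121.44174578817268), 0.065)
[26.048  0.849 -5.7    0.041] (np.float64(509.5042235126574), np.float64(1.170091522330435), np.float64(78.44174578817268), 0.065)
```

jog_arm(rows=[0, 0, 0, -4, 0, 0, 0, 0, 0, 0, -8, 0, 0, 0, 0, 4, -0.3, -10, 0, 0, 0.04, 0, 8, -0.6, -10, 0, 0, 0.04, 0, 12, -0.9, -10, 0, 0, 0.04, 0, 15.5, -1.1, -10, 0, 0, 0.04, 0, 19, -1.4, -10, 0, 0, 0.04, 0, 22.5, -1.7, -10, 0, 0, 0.04, 0, 26.16, -1.95, -10, 0, 0, 0.04, 0, 26.16, -1.95, -10, 0, 0, 0.04, 0, 26.16, -1.95, -10, 0, 0, 0.04])

```text
clock: 4.57
eef_pos: [479.7, 2.2, 119.9]
tcp_rot: [-0.001, 0.681, 0.732, -0.0]
force: [0.6, -1.1, -1.8]
opening: 25.4
grip_force: 53.5
```

Run:
```python
from g import *
m,M,s=meas(); print(m.round(2),s["clock"],M[:,2],s["opening"],s["grip_force"],s["force"])
c=cap("side"); save(c,"s2.png",(215,120,335,210),6.6)
j=.065; J=lambda x,y:np.array([511.5+x*np.cos(j)-y*np.sin(j),1.3+x*np.sin(j)+y*np.cos(j)])
for t in((*J(-2,0),78.,.065),): print(tool(m,t),t)
```

```text
[4.7967e+02 2.2500e+00 1.1985e+02 7.0000e-02] 4.5667 [-1.24181542e-03  7.82931267e-04 -9.99998922e-01] 25.422359577612994 53.46313655376434 [ 0.61467554 -1.08835161 -1.77871582]
[-0.322  2.968  4.185  0.007] (np.float64(509.5042235126574), np.float64(1.170091522330435), 78.0, 0.065)
```

View pics/s2.png

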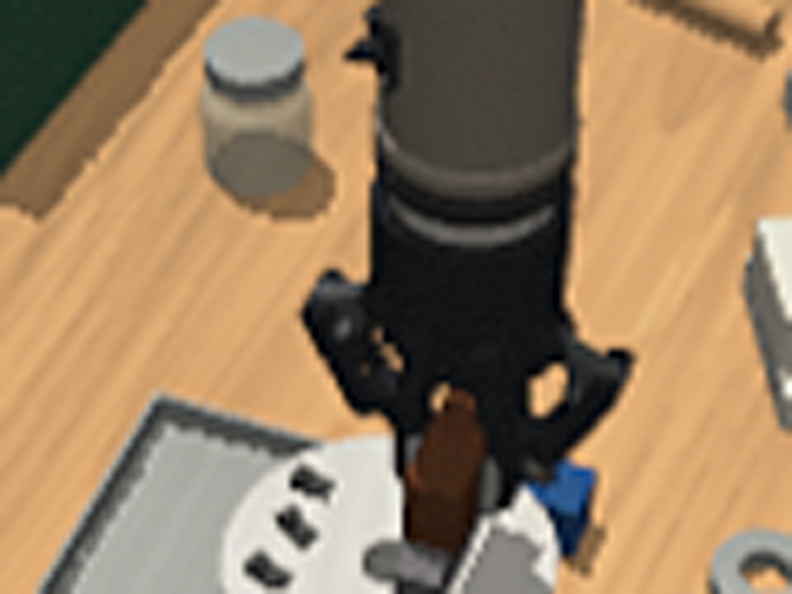

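The scraper is held upright at crop pixel (445,490), with the chips ahead of it. Lowering it behind the chips.

jog_arm(rows=[0, -0.3, 2.7, 2, 0, 0, 0, 0, -0.3, 2.7, 3.5, 0, 0, 0, 0, -0.3, 2.7, 4.2, 0, 0, 0, 0, -0.3, 2.7, 4.2, 0, 0, 0, 0, -0.3, 2.7, 4.2, 0, 0, 0])

```text
clock: 5.03
eef_pos: [506.9, -3.3, 78.1]
tcp_rot: [-0.0, 0.684, 0.729, -0.001]
force: [0.1, 0.6, -2.2]
opening: 25.8
grip_force: 53.4
```

jog_arm(rows=[0, 0.2, 0.8, 0, 0, 0, 0, 0, 0.3, 1.6, 0, 0, 0, 0, 0, 0.3, 2.4, 0, 0, 0, 0, 0, 0.3, 3.2, 0, 0, 0, 0, 0, 0.3, 4.0, 0, 0, 0, 0, 0, 0.3, 4.8, 0, 0, 0, 0, 0, 0.3, 5.6, 0, 0, 0, 0, 0, 0.3, 6.4, 0, 0, 0, 0, 0, 0.3, 7.2, 0, 0, 0, 0, 0, 0.3, 8.0, 0, 0, 0, 0, 0, 0.3, 8.8, 0, 0, 0, 0, 0, 0.3, 9.3, 0, 0, 0, 0])

```text
clock: 6.03
eef_pos: [601.6, 7.6, 78.3]
tcp_rot: [0.0, 0.683, 0.73, 0.0]
force: [-0.0, 0.5, -1.7]
opening: 25.2
grip_force: 53.4
```

Run:
```python
from g import *
m,M,s=meas(); print(m.round(2),s["clock"],s["opening"],s["grip_force"],s["force"])
c=cap("side"); d=cap("top")
a=cv2.resize(c["frame"][150:240,205:325,::-1],(480,360),interpolation=cv2.INTER_CUBIC);b=cv2.resize(d["frame"][145:220,215:295,::-1],(320,300),interpolation=cv2.INTER_CUBIC)
o=np.zeros((360,800,3),np.uint8);o[:,:480]=a;o[:300,480:]=b;cv2.imwrite("pics/s3.png",o)
```

```text
[6.0158e+02 7.6400e+00 7.8320e+01 7.0000e-02] 6.0333 25.196997168517836 53.39779078960419 [-0.00358329  0.47730556 -1.6621111 ]
```

View pics/s3.png

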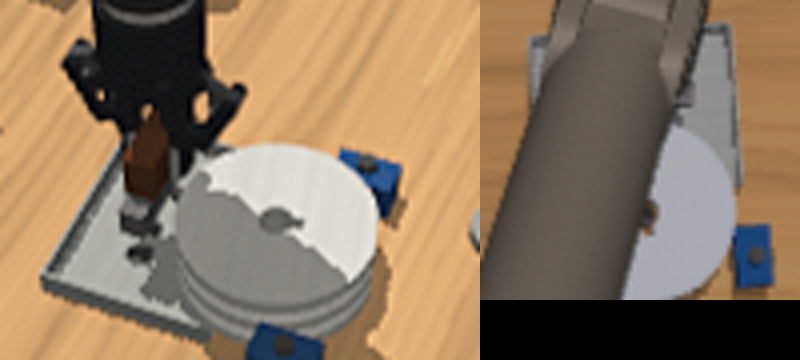

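The face is wiped clean and one chip is visible in the tray at (140,250). I'll lift and carry the scraper back, then check all three chips before letting go.

jog_arm(rows=[0, 0, 0, -3, 0, 0, 0, 0, -1, -0.5, -6, 0, 0, 0, 0, -5, -1, -7, 0, 0, 0, 0, -9, -2, -7, 0, 0, 0, 0, -13, -3, -7, 0, 0, 0, 0, -17, -4, -7, 0, 0, 0, 0, -20.5, -5, -7, 0, 0, 0, 0, -24, -5.5, -7, 0, 0, 0, 0, -27, -5.5, -7, 0, 0, 0, 0, -27, -5.5, -7, 0, 0, 0, 0, -27, -5.5, -7, 0, 0, 0])

```text
clock: 7.05
eef_pos: [561.8, -268.2, 148.4]
tcp_rot: [0.0, 0.685, 0.728, -0.0]
force: [1.3, 1.0, -2.1]
opening: 25.1
grip_force: 53.4
```

Run:
```python
from g import *
m,M,s=meas(); print(m.round(2),s["clock"],s["opening"],s["grip_force"],s["force"])
c=cap("side"); d=cap("top"); pickle.dump(d,open("top1.pkl","wb")); pickle.dump(c,open("side1.pkl","wb"))
a=cv2.resize(c["frame"][100:240,205:345,::-1],(400,400),interpolation=cv2.INTER_CUBIC);b=cv2.resize(d["frame"][145:225,215:295,::-1],(400,400),interpolation=cv2.INTER_CUBIC)
cv2.imwrite("pics/s4.png",np.hstack([a,b]))
print(tool(m,(537,-258,50.,.1)),tool(m,(537,-258,22.,.1)))
```

```text
[ 5.6179e+02 -2.6823e+02  1.4838e+02  6.0000e-02] 7.05 25.137383574047885 53.38444948196411 [ 1.26022243  1.02875625 -2.07170065]
[ 1.172 -2.412  9.838 -0.039] [ 1.172 -2.412 12.638 -0.039]
```

View pics/s4.png

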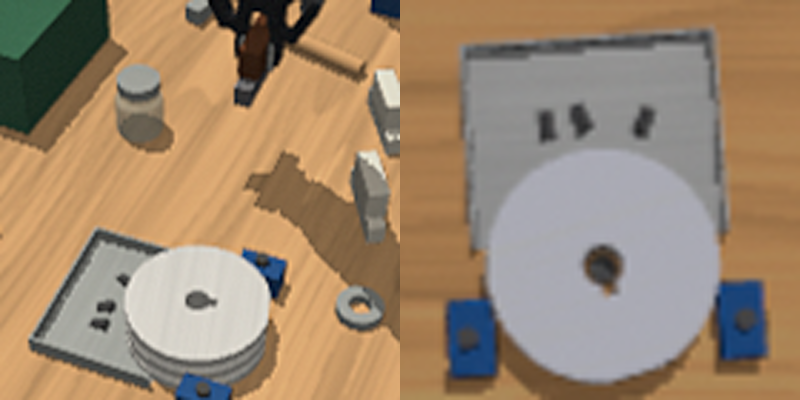

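All three chips lie in the tray, at about (547,125), (580,120) and (644,122) in the right panel. Setting the scraper down.

jog_arm(rows=[0, 1.17, -2.4, 4, 0, 0, -0.04, 0, 1.17, -2.4, 8, 0, 0, -0.04, 0, 1.17, -2.4, 11, 0, 0, -0.04, 0, 1.17, -2.4, 12, 0, 0, -0.04, 0, 1.17, -2.4, 12.5, 0, 0, -0.04, 0, 1.17, -2.4, 12.65, 0, 0, -0.04, 0, 1.17, -2.4, 12.65, 0, 0, -0.04])

```text
clock: 7.73
eef_pos: [540.3, -255.5, 23.2]
tcp_rot: [0.001, 0.668, 0.744, 0.001]
force: [-0.1, -1.0, -1.7]
opening: 25.3
grip_force: 53.4
```

jog_arm(rows=[1, 0, 0, 0, 0, 0, 0, 1, 0, 0, 0, 0, 0, 0, 1, 0, 0, 0, 0, 0, 0, 1, 0, 0, 0, 0, 0, 0, 1, 0, 0, 0, 0, 0, 0, 1, 0, 0, -2, 0, 0, 0, 1, 0, 0, -6, 0, 0, 0, 1, 0, 0, -10, 0, 0, 0, 1, 0, 0, -14, 0, 0, 0, 1, 0, 0, -17, 0, 0, 0, 1, 0, 0, -17, 0, 0, 0])

```text
clock: 8.65
eef_pos: [542.1, -258.3, 199.0]
tcp_rot: [0.006, 0.669, 0.743, 0.003]
force: [0.4, -1.3, 0.1]
opening: 85.4
grip_force: 0.0
```

Run:
```python
from g import *
from m import *
m,M,s=meas(); print(m.round(2),s["clock"],s["opening"],s["grip_force"],s["force"],s["joints"])
# refine bore/keyway/shaft using clear images
for n in("top","side"):
    c=pickle.load(open(n+"1.pkl","rb")); f=c["frame"]; g=f.min(2).astype(np.uint8)
    # bore in rectified face plane, 0.5mm/px
    X,Y=np.meshgrid(np.arange(440,585,.5),np.arange(-75,78,.5)); uv=proj(c,np.c_[X.ravel(),Y.ravel(),np.full(X.size,55)]).astype(np.float32)
    I=cv2.remap(f,uv[:,0].reshape(X.shape),uv[:,1].reshape(X.shape),cv2.INTER_LINEAR).astype(float)
    b=I.min(2); face=np.median(b[(np.hypot(X-511,Y-1)<45)&(np.hypot(X-511,Y-1)>28)]); dk=(b<face*.8)&(np.hypot(X-511.5,Y-1)<27)
    mm=dk.astype(np.uint8); cn=cont(mm)[:,0]; P=np.c_[X[cn[:,1],cn[:,0]],Y[cn[:,1],cn[:,0]]]
    C,r,e=circ(P); d=P-C; rr=np.hypot(*d.T); k=rr>r+3; print(n,"bore",C,r,e,"keyway",rr[k].max() if k.any() else 0,np.arctan2(d[k].mean(0)[1],d[k].mean(0)[0]))
    D=np.c_[X[dk],Y[dk]]-C; R2=np.hypot(*D.T); q=R2>14.5; mu=D[q].mean(0); print(" keyway area dir",np.arctan2(mu[1],mu[0]),q.sum())
```

```text
[ 5.4214e+02 -2.5825e+02  1.9901e+02  1.1000e-01] 8.65 85.42058996630338 0.0 [ 0.41993041 -1.25411304  0.14881119] [-0.17099229  0.40755668  0.71605804  1.72349132 -0.29753203  1.10814903
  0.7410381 ]
top bore [511.07423477  -0.82218189] 13.544529075293683 0.12087946922172559 keyway 20.098534480639696 -2.8417664654651817
 keyway area dir -2.8525567389006996 226
side bore [510.61608008   1.99655908] 13.195697169597091 0.16962279678344622 keyway 20.356236307202074 -2.8754314970274564
 keyway area dir -2.8773748041934764 238
```

Run:
```python
from g import *
m,M,s=meas(); print(M[:,2]); print(tool(m,(462,220,180,1.21)))
```

```text
[ 0.01231447 -0.00419582 -0.99991537]
[48.403 -2.934  1.901 -1.105]
```

jog_arm(rows=[1, 48.4, -2.9, 1.9, 0, 0, -1.1, 1, 48.4, -2.9, 1.9, 0, 0, -1.1, 1, 48.4, -2.9, 1.9, 0, 0, -1.1, 1, 48.4, -2.9, 1.9, 0, 0, -1.1, 1, 48.4, -2.9, 1.9, 0, 0, -1.1, 1, 48.4, -2.9, 1.9, 0, 0, -1.1, 1, 48.4, -2.9, 1.9, 0, 0, -1.1, 1, 48.4, -2.9, 1.9, 0, 0, -1.1, 1, 48.4, -2.9, 1.9, 0, 0, -1.1, 1, 48.4, -2.9, 1.9, 0, 0, -1.1, 1, 48.4, -2.9, 1.9, 0, 0, -1.1, 1, 48.4, -2.9, 1.9, 0, 0, -1.1])

```text
clock: 9.65
eef_pos: [456.7, 227.4, 172.4]
tcp_rot: [-0.0, 0.179, 0.984, 0.001]
force: [0.4, 0.4, -0.6]
opening: 85.7
grip_force: 0.0
```

jog_arm(rows=[1, 0, 0, 0, 0, 0, 0, 1, 0, 0, 0, 0, 0, 0, 1, 0, 0, 0, 0, 0, 0])

```text
clock: 9.9
eef_pos: [458.5, 221.5, 172.5]
tcp_rot: [-0.0, 0.182, 0.983, -0.001]
force: [-0.3, 0.9, 0.1]
opening: 85.1
grip_force: 0.0
```

Run:
```python
from g import *
m,M,s=meas(); print(m.round(2),M[:,2],s["clock"],s["joints"]); print(tool(m,(456.2,259.5,125,1.21)))
```

```text
[458.47 221.53 172.46   1.21] [-3.44508137e-04 -1.07464739e-03 -9.99999363e-01] 9.9 [-0.80113825  0.21213243  0.30553932  1.94407344 -0.07455606  0.99702861
  0.74364102]
[ 1.57   3.464  4.746 -0.005]
```

jog_arm(rows=[1, 1.57, 3.46, 1.5, 0, 0, 0, 1, 1.57, 3.46, 4, 0, 0, 0, 1, 1.57, 3.46, 4.7, 0, 0, 0, 1, 1.57, 3.46, 4.7, 0, 0, 0, 1, 1.57, 3.46, 4.7, 0, 0, 0, 1, 1.57, 3.46, 4.7, 0, 0, 0])

```text
clock: 10.4
eef_pos: [457.4, 259.3, 126.9]
tcp_rot: [0.001, 0.183, 0.983, 0.0]
force: [-0.8, -0.5, 0.9]
opening: 85.5
grip_force: 0.0
```

Run:
```python
from g import *
m,M,s=meas(); print(m.round(2),M[:,2],s["clock"]); print(tool(m,(456.2,259.5,75,1.21)))
c=cap("side"); save(c,"s5.png",(190,210,310,330),4.5)
```

```text
[457.39 259.3  126.92   1.2 ] [ 1.66884649e-03  5.89451454e-04 -9.99998434e-01] 10.4
[ 0.118 -0.024  5.192 -0.007]
```

View pics/s5.png

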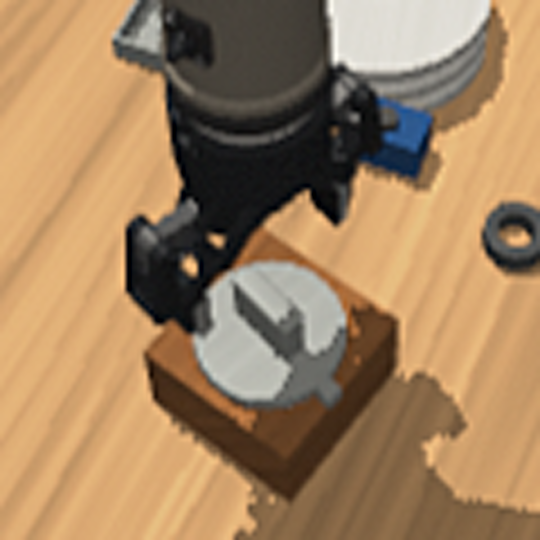

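The fingers straddle the tang at (268,310), aligned across its thickness, and the lug shows at (330,390). Descending and gripping.

jog_arm(rows=[1, 0.1, 0, 2.5, 0, 0, 0, 1, 0.1, 0, 4.5, 0, 0, 0, 1, 0.1, 0, 5.2, 0, 0, 0, 1, 0.1, 0, 5.2, 0, 0, 0, 0, 0.1, 0, 5.2, 0, 0, 0, 0, 0.1, 0, 5.2, 0, 0, 0, 0, 0.1, 0, 5.2, 0, 0, 0, 0, 0.1, 0, 5.2, 0, 0, 0, 0, 0.1, 0, 5.2, 0, 0, 0, 0, 0.1, 0, 5.2, 0, 0, 0, 0, 0.1, 0, 5.2, 0, 0, 0, 0, 0.1, 0, 5.2, 0, 0, 0], newtons=80)

```text
clock: 11.45
eef_pos: [455.5, 260.9, 74.4]
tcp_rot: [0.0, 0.181, 0.983, 0.0]
force: [-1.6, -1.7, 6.6]
opening: 12.6
grip_force: 79.2
```

Run:
```python
from g import *
m,M,s=meas(); print(m.round(2),M[:,2],s["clock"],s["opening"],s["grip_force"],s["force"])
print(tool(m,(*m[:2],180,m[3])), tool(m,(511,0.6,180,1.85)))
```

```text
[455.47 260.88  74.44   1.21] [ 3.72048003e-04  1.46329343e-04 -9.99999920e-01] 11.45 12.642550452288267 79.17076349258423 [-1.62397388 -1.72119629  6.59949459]
[  0.      0.    -10.556  -0.   ] [-14.476 -22.333 -10.556  -0.644]
```

jog_arm(rows=[0, 0, 0, -2, 0, 0, 0, 0, 0, 0, -5, 0, 0, 0, 0, 0, 0, -8, 0, 0, 0, 0, -2, -3, -8, 0, 0, -0.09, 0, -4, -6.2, -8, 0, 0, -0.18, 0, -6, -9.3, -8, 0, 0, -0.27, 0, -8.1, -12.5, -8, 0, 0, -0.36, 0, -10.2, -15.7, -8, 0, 0, -0.45, 0, -12.2, -18.9, -8, 0, 0, -0.54, 0, -14.48, -22.33, -8, 0, 0, -0.64, 0, -14.48, -22.33, -8, 0, 0, -0.64, 0, -14.48, -22.33, -8, 0, 0, -0.64])

```text
clock: 12.45
eef_pos: [510.3, -2.8, 153.1]
tcp_rot: [-0.001, -0.134, 0.991, -0.0]
force: [-0.4, 0.5, -3.3]
opening: 12.9
grip_force: 79.0
```

jog_arm(rows=[0, 0, 0, 1, 0, 0, 0, 0, 0, 0, 1.3, 0, 0, 0, 0, 0, 0, 1.3, 0, 0, 0])

```text
clock: 12.7
eef_pos: [509.1, 2.7, 138.9]
tcp_rot: [-0.002, -0.139, 0.99, 0.0]
force: [0.3, 0.4, -3.1]
opening: 12.9
grip_force: 79.1
```

Run:
```python
from g import *
m,M,s=meas(); print(m.round(2),M[:,2],s["clock"],s["opening"],s["grip_force"],s["force"],s["joints"].round(2))
c=cap("side"); d=cap("top"); pickle.dump(c,open("side2.pkl","wb"))
a=cv2.resize(c["frame"][165:245,230:320,::-1],(540,480),interpolation=cv2.INTER_CUBIC);b=cv2.resize(d["frame"][145:225,235:275,::-1],(240,480),interpolation=cv2.INTER_CUBIC)
cv2.imwrite("pics/s6.png",np.hstack([a,b]))
# expected projections (side): flange centre, tip centre
print(proj(c,[[m[0],m[1],m[2]-14.4],[m[0],m[1],m[2]-59.4],[510.6,2.0,55]]))
```

```text
[509.14   2.67 138.92   1.85] [-3.86350041e-03  1.92953626e-04 -9.99992518e-01] 12.7 12.890261443293891 79.05082941055298 [ 0.33959968  0.44909831 -3.13499012] [-0.38  0.26  0.34  1.98 -0.11  0.93  1.86]
[[274.40281524 189.32106771]
 [274.18645975 199.65573649]
 [273.71485462 204.68487196]]
```

View pics/s6.png

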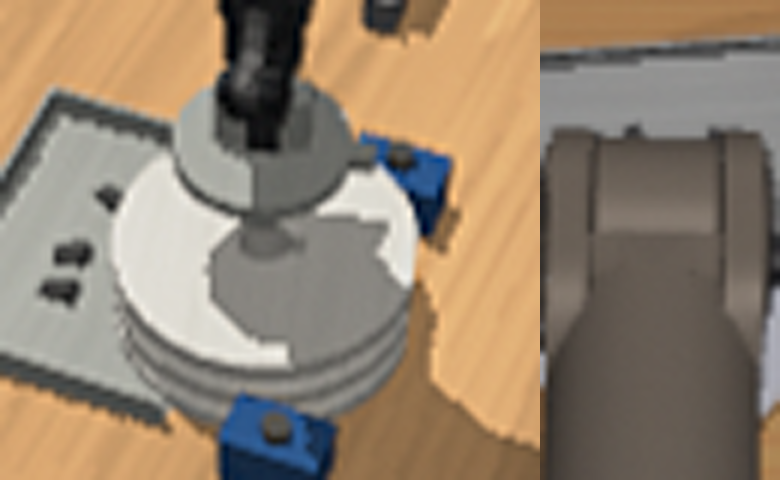

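The shaft hangs upright above the pulley, with flange edges at crop x≈173 and 353 and the lug at (375,158). The view from above is blocked by the arm, so I'll check the offset from the side view.

Run:
```python
from m import *
c=pickle.load(open("side2.pkl","rb")); m=(509.14,2.67,138.92)
th=np.linspace(0,2*np.pi,120)
P=np.vstack([np.c_[m[0]+42*np.cos(th),m[1]+42*np.sin(th),np.full(120,z)] for z in(m[2]-14.4,m[2]-4.4)])
q=(proj(c,P)-[230,165])*6; print("pred L,R,B",q[:,0].min(),q[:,0].max(),q[:,1].max())
for a in(3.3,3.4,3.5): 
    l=np.array([[m[0]+52*np.cos(a)+k*5*-np.sin(a),m[1]+52*np.sin(a)+k*5*np.cos(a),m[2]-4.4] for k in(-1,1)]); print(a,((proj(c,l)-[230,165])*6).round(0).tolist())
# shaft edges at rows just under flange: print grey profile; pulley rim at tip predicted
P=np.vstack([np.c_[m[0]+12*np.cos(th),m[1]+12*np.sin(th),np.full(120,m[2]-50)]]); q=proj(c,P); print("shaft pred L,R",q[:,0].min(),q[:,0].max())
g=c["frame"][...,1]
big=cv2.resize(g[195:210,262:290],None,fx=1,fy=1); print(big)
# flange edges by gradient along row
for y in(186,188,190,192,194): print(y,c["frame"][y,255:294].min(1))
```

```text
pred L,R,B 175.15949019649167 358.49547320952456 216.2728111581646
3.3 [[374.0, 164.0], [380.0, 148.0]]
3.4 [[378.0, 156.0], [381.0, 139.0]]
3.5 [[380.0, 147.0], [381.0, 131.0]]
shaft pred L,R 270.0085575535064 278.4532975961994
[[155 176 177 174 172 171 175 174 176 168  98 107 106 106 107 104 106 106
  108 105 106 108 106  89  86 173 234 225]
 [ 88 140 175 176 173 171 174 174 176 166  99 106 108 104 105 105 105 107
  108 106 108 104  85  79 136 215 225 220]
 [ 81  65 129 153 174 174 180 177 179 168  99 107 107 106 107 106 106 109
  108 107  99  80  69 133 206 228 221 219]
 [174 118  72  93 127 138 163 175 180 171 101 107 107 107 108 107 105 102
   93  88  75  86 156 207 230 224 220 220]
 [222 203 164 119  68  62 103 131 137 134  91  98 101  98  93  95  92  83
   71  74 114 192 227 237 229 228 225 224]
 [222 226 223 199 167 124  77  80  65  72  76  83  90  83  75  73  78  92
   94 109 145 206 198 193 188 188 186 197]
 [220 220 220 221 225 205 185 173  84  80  76  77  77  78  95 114 117 126
  126 136 133 130 126 124 123 123 121 141]
 [219 219 215 216 222 233 235 186 107  87  81  77  7
[... 1004 characters left out ...]
04 101 101 100 100 109 114 105
 115 108 115]
188 [125  73  68  93 172 165 163 163 165 161 139  96  79  76  77  76  22  11
  19  14  17  49  84  75  76  72  80 104 102 101 102 102 100  97 108  54
  51  54  51]
190 [162 168 172 144 154 167 164 163 163 163 167 162 132 129  94  91  78  77
  78  70  59  71  88  93  91  94  96 102 101 101 103 102 102  99  98 100
  97  87  36]
192 [206 215 217 201 125 160 165 165 164 164 165 165 164 168 171 168 130  98
 103 105 104 103 101 102 101 101 102 101 102 101 102 101  92  58  62  60
  66  99 124]
194 [211 209 211 208 160  77 146 169 166 164 166 164 162 163 166 169 159  93
 103 103 101 101  99 102 101 101 101 101 103 104  99  82 122 210 205 198
 185 204 218]
```

jog_arm(rows=[0, 0.07, -0.16, 1, 0, 0, 0, 0, 0.07, -0.16, 1.8, 0, 0, 0, 0, 0.07, -0.16, 2.2, 0, 0, 0, 0, 0.07, -0.16, 2.4, 0, 0, 0, 0, 0.07, -0.16, 2.4, 0, 0, 0])

```text
clock: 13.22
eef_pos: [510.0, -1.0, 116.0]
tcp_rot: [-0.001, -0.137, 0.991, 0.0]
force: [-0.3, 1.0, -2.1]
opening: 12.8
grip_force: 79.1
```

Run:
```python
from g import *
m,M,s=meas(); print(m.round(2),M[:,2],s["clock"]); print(tool(m,(510.7,1.5,106,1.85)))
```

```text
[509.99  -0.98 115.95   1.85] [-1.53596529e-03 -1.95933453e-04 -9.99998801e-01] 13.2167
[-0.136  0.219  0.995 -0.004]
```

jog_arm(rows=[0, -0.06, 0.25, 0, 0, 0, 0, 0, -0.06, 0.25, 0, 0, 0, 0, 0, -0.06, 0.25, 0, 0, 0, 0, 0, -0.06, 0.25, 0, 0, 0, 0, 0, -0.06, 0.25, 0.2, 0, 0, 0, 0, -0.06, 0.25, 0.4, 0, 0, 0, 0, -0.06, 0.25, 0.6, 0, 0, 0, 0, -0.06, 0.25, 0.8, 0, 0, 0, 0, -0.06, 0.25, 1.0, 0, 0, 0, 0, -0.06, 0.25, 1.0, 0, 0, 0])

```text
clock: 14.05
eef_pos: [509.6, 0.0, 106.2]
tcp_rot: [-0.001, -0.137, 0.991, -0.001]
force: [-1.2, -4.4, -3.4]
opening: 12.9
grip_force: 79.0
```

jog_arm(rows=[0, 0, 0, 0, 0, 0, 0, 0, 0, 0, 0, 0, 0, 0])

```text
clock: 14.22
eef_pos: [509.6, 0.1, 106.2]
tcp_rot: [-0.001, -0.137, 0.991, -0.001]
force: [-2.6, -5.1, -3.5]
opening: 12.8
grip_force: 78.9
```

jog_arm(rows=[0, 0.13, -0.11, 0, 0, 0, 0, 0, 0.13, -0.11, 0.2, 0, 0, 0, 0, 0.13, -0.11, 0.4, 0, 0, 0, 0, 0.13, -0.11, 0.6, 0, 0, 0, 0, 0.13, -0.11, 0.8, 0, 0, 0, 0, 0.13, -0.11, 0.9, 0, 0, 0, 0, 0.13, -0.11, 1.0, 0, 0, 0, 0, 0.13, -0.11, 1.1, 0, 0, 0, 0, 0.13, -0.11, 1.1, 0, 0, 0])

```text
clock: 14.97
eef_pos: [509.4, -0.2, 95.5]
tcp_rot: [-0.0, -0.137, 0.991, -0.0]
force: [-1.8, -5.3, -1.1]
opening: 12.9
grip_force: 79.3
```

jog_arm(rows=[0, 0.05, -0.1, 0, 0, 0, 0, 0, 0.05, -0.1, 0.1, 0, 0, 0, 0, 0.05, -0.1, 0.2, 0, 0, 0, 0, 0.05, -0.1, 0.3, 0, 0, 0, 0, 0.05, -0.1, 0.4, 0, 0, 0, 0, 0.05, -0.1, 0.4, 0, 0, 0])

```text
clock: 15.47
eef_pos: [509.3, -0.4, 91.5]
tcp_rot: [0.0, -0.137, 0.991, 0.0]
force: [-0.6, -2.1, -4.0]
opening: 12.6
grip_force: 79.3
```

Run:
```python
from g import *
m,M,s=meas(); print(m,M[:,2],s["clock"],s["force"],s["ft_torque"],s["joints"][6])
```

```text
[ 5.09297181e+02 -4.48230184e-01  9.14806240e+01  1.84628560e+00] [ 1.32009200e-06  5.10750681e-04 -9.99999870e-01] 15.4667 [-0.6423322  -2.10071162 -3.99367889] [-0.47626312  0.29777821  0.01101868] 1.895693593291716
```

There is no upward resistance 6 mm past the point where the key would meet the face, so the key is in the keyway. Pushing on against the spring.

jog_arm(rows=[0, 0.02, -0.04, 0.3, 0, 0, 0, 0, 0.02, -0.04, 0.6, 0, 0, 0, 0, 0.02, -0.04, 0.9, 0, 0, 0, 0, 0.02, -0.04, 1.2, 0, 0, 0, 0, 0.02, -0.04, 1.4, 0, 0, 0, 0, 0.02, -0.04, 1.6, 0, 0, 0, 0, 0.02, -0.04, 1.8, 0, 0, 0, 0, 0.02, -0.04, 1.95, 0, 0, 0, 0, 0.02, -0.04, 2.1, 0, 0, 0, 0, 0.02, -0.04, 2.1, 0, 0, 0])

```text
clock: 16.3
eef_pos: [509.6, -0.8, 71.4]
tcp_rot: [0.0, -0.137, 0.991, 0.0]
force: [-2.6, 0.2, 5.0]
opening: 12.8
grip_force: 80.5
```

Run:
```python
from g import *
m,M,s=meas(); print(m,M[:,2],s["clock"],s["force"],s["ft_torque"],s["opening"])
```

```text
[509.60565341  -0.82626397  71.38723597   1.84612202] [ 5.16696678e-04  1.04746363e-03 -9.99999318e-01] 16.3 [-2.56018537  0.19565591  4.9788864 ] [-0.01982577  0.76534295  0.05048629] 12.819526212491663
```

jog_arm(rows=[0, 0, 0, 0.1, 0, 0, 0, 0, 0, 0, 0.2, 0, 0, 0, 0, 0, 0, 0.3, 0, 0, 0, 0, 0, 0, 0.3, 0, 0, 0, 0, 0, 0, 0.3, 0, 0, 0, 0, 0, 0, 0.3, 0, 0, 0])

```text
clock: 16.8
eef_pos: [509.6, -0.8, 69.5]
tcp_rot: [0.0, -0.137, 0.991, 0.001]
force: [-5.7, -0.9, 14.1]
opening: 13.0
grip_force: 81.7
```

jog_arm(rows=[0, 0, 0, 0.1, 0, 0, 0, 0, 0, 0, 0.2, 0, 0, 0, 0, 0, 0, 0.2, 0, 0, 0, 0, 0, 0, 0.2, 0, 0, 0])

```text
clock: 17.13
eef_pos: [509.6, -0.8, 69.4]
tcp_rot: [0.0, -0.137, 0.991, 0.001]
force: [-11.7, 0.4, 30.5]
opening: 13.3
grip_force: 84.2
```

Run:
```python
from g import *
m,M,s=meas(); print(m,M[:,2],s["clock"],s["force"],s["ft_torque"],s["opening"])
c=cap("side"); d=cap("top")
a=cv2.resize(c["frame"][170:235,235:315,::-1],(560,455),interpolation=cv2.INTER_CUBIC);b=cv2.resize(c["frame"][100:230,225:345,::-1],(240,260),interpolation=cv2.INTER_CUBIC)
o=np.zeros((455,800,3),np.uint8);o[:,:560]=a;o[:260,560:]=b;cv2.imwrite("pics/s7.png",o)
```

```text
[509.61962778  -0.8192072   69.42590974   1.84586684] [-1.49839822e-04  2.48454013e-03 -9.99996902e-01] 17.1333 [-11.68938955   0.39238849  30.53255701] [-0.05803896  2.53308619 -0.00776705] 13.274643331155973
```

View pics/s7.png

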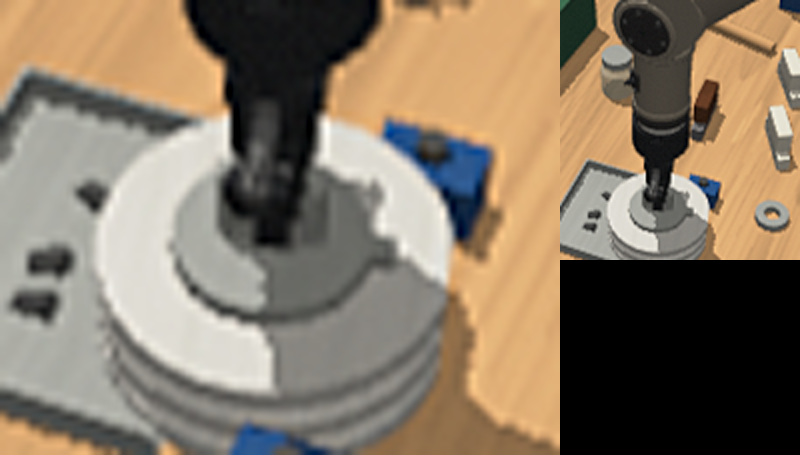

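The flange lies flat on the pulley's face: the force rose 16 N with no further travel. The lug is at (385,250), the chips are in the tray and the scraper stands on the bench. I'll ease the push a little and hand in.

jog_arm(rows=[0, 0, 0, -0.08, 0, 0, 0, 0, 0, 0, -0.08, 0, 0, 0, 0, 0, 0, -0.08, 0, 0, 0, 0, 0, 0, -0.08, 0, 0, 0])

```text
clock: 17.57
eef_pos: [509.6, -0.8, 69.4]
tcp_rot: [0.0, -0.137, 0.991, 0.001]
force: [-10.2, 0.4, 24.1]
opening: 13.1
grip_force: 83.4
```

Run:
```python
from g import *
m,M,s=meas(); print(m,s["force"],s["grip_force"])
if m[2]<69.9 and s["force"][2]>14: print(job.close_job())
```

```text
[509.6065805   -0.81776218  69.44200355   1.84593917] [-10.21098735   0.3579056   24.0672843 ] 83.35465908050537
the job is handed in; nothing more can be done
None
```

I handed the job in at about 17.6 s: the three chips are in the tray, the scraper is back on the bench and released, and the shaft is keyed in, fully home, and still gripped and pressed down with about 24 N; the hand-in returned no verdict.

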